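# Prove the earth-leakage trip, then start the extractor and the saw

### The arm

A 6-joint arm with a two-finger parallel gripper is mounted at the origin on a cart in front of the work surface, level with it; the furniture and walls round the work are solid. World frame = base frame: x ahead of the robot, y to its left, z up, the work surface at z = 0. Lengths are in mm, angles in degrees, forces in N, time in s.
With the tool pointing down it reaches from about 250 to 800 mm from the base axis. Payload 8.5 kg.
Tool frame: the origin (TCP) lies on the centre line of the jaws, within the pads' length; the fingertips stand 19 mm ahead of it and the grasp point (between the pads) is the TCP (tip_reach is the distance from the TCP to the fingertips, in mm); z points along the fingers, y is the line along which they close (so a half turn about z gives the same grasp; the last joint's range is limited). The gripper opens to 85 mm and grips with 20 to 120 N. Pads are 22 mm wide; open, the fingers measure 114 mm over their backs; the gripper's body (76 mm by 85 mm) begins 54 mm behind the grasp point. The pads swing forward as they close: fully open they stand 13 mm farther back than shut.
Start: joints at [-66.692, 13.648, -0.773, 75.585, 0, 90], TCP at [207.71, -482.118, 250.276] pointing down, gripper open.
Joint ranges: [-152.45, 152.45], [-59.26, 108.67], [-65.41, 83.53], [-104.44, 129.93], [-82.83, 76.93], [-180, 180]. Speed limits (degrees/s): [127.2, 127.2, 159.86, 180, 180, 180].

### API

Orientations are given as [roll, pitch, yaw] about the fixed x, y, z axes, in that order (R = Rz(yaw) Ry(pitch) Rx(roll)).
In Python, from plant import read_state, grab_frame, get_calibration, close_job, spot_in, silhouettes, landmark_of, tip_reach gives the robot as it stands.
- The arm moves only by the tool drive_tool, never from a script. Its argument "commands" is a list of rows, each a list of 3 entries, a list of its own where there are three numbers: the shift along the tool's x, y, z scaled (see below), then the turn, a rotation vector about the tool's x, y, z scaled (see below), then the closure, from -1 (fully open) to 1 (shut). In form: [[[tx, ty, tz], [wx, wy, wz], grip], ...]. A call has 1 to 8 rows; each row is the pose to reach, as a shift and turn from the pose commanded when the call began, along the tool's axes at that moment; what a row does not reach only later rows make up. The controller multiplies each number of a shift by 1000 mm and each number of a turn by 30 degrees. A row lasts 1/12 s, in which the tool goes at most 41.7 mm and 7.16 degrees, less where a joint would pass 70% of its speed; a pose out of reach is approached as far as the arm can. A call with a number of a shift or a turn outside -1 to 1 is refused whole. A call with a gripper value outside its range is refused whole. The fingers move at their own pace and stop on an object; "grip_force" is the grip in N (left out, the last holds). Time passes only in rows, so rows that repeat a pose let the fingers close. It gives the time, the measured TCP pose, the force, the opening and the grip force at its end, in the units of the state.
- read_state(): the state, without advancing time (a new reading comes with each control period).
- grab_frame(name): name is "side" or "top"; returns the picture (384x512x3 uint8, red, green, blue); there is no depth.
- get_calibration(name): a dict with "mtx" (3x3 intrinsics, pixels), "k1" (the pictures are not rectified: a ray, as slopes to the right and down, at radius r is drawn at 1 + k1 r^2 times it, then the intrinsics apply), "R" (3x3) and "t" (3): a world point X has camera coordinates R X + t. Camera axes: x right, y down, z forward; pixel columns grow to the right and rows downward; lengths in mm; the calibration is good to about 2 mm. A picture is of the moment at which its call begins. get_calibration takes no time and is no camera call.
- close_job(): hands the job in; it is judged then, once.
Trained networks look in the newest picture that a camera, given by its name, has taken for a name from the list of things; names that differ only in an ending like _2 or _b are one class to them, and where a whole thing is asked for, a point or a joint stands for the part that bears it (a point fixed in the world has none). Each returns a list of dicts, best first, with "confidence" (0 to 1); they miss things now and then, are a little off and sometimes report something else, mostly with a low value. They report only what shows in the picture. A call takes as long as a camera call.
- spot_in(label, camera): "xyz" ([x, y, z] in mm, in the coordinates of the camera as it stood for that picture, good to about 4 mm: the middle of the surface that is visible of it).
- silhouettes(label, camera): "pixels" (384x512 bool, what is visible of it).
- landmark_of(label, camera): "xyz" ([x, y, z] in mm, in the coordinates of the camera as it stood for that picture, good to about 4 mm: a listed point, or the origin of a listed thing).
The state is a dict: "time_s": time; "joint_positions": joint angles; "qd": joint speeds; "joint_torque": joint torques, N m; "tcp_pos": TCP position; "ee_rot": TCP orientation; "force": force on the tool from outside, world axes, zero at the start; "torque": the same for the moment, N m; "finger_gap": finger opening in mm; "grip_force": force on a finger pad.
Only numpy, scipy, OpenCV 4.12 (cv2) and the standard library are available. Lean on these libraries where they do the work, as an engineer would, in place of code of your own. Each camera call takes 0.05 s, during which the arm holds its last target. There are 200 camera calls.

### The job

Bring the saw's switch board into service, using the closed fingertips. Press the small round test button of the earth-leakage trip so that its square reset button jumps out, push the square button home again until it stays in, then switch the extractor on by pressing down the raised end of its broad rocker, and only after that press the plain flat start button of the two-button saw starter until it stays in. Lift nothing, leave the tools and bits lying round the board where they are, and finish clear of everything.

Things in the scene. Friction and masses are not known exactly. Their poses are not given: they have to be found in the camera images.
- board: Bare wooden board, 170 x 242 x 12 mm (x by y), screwed flat to the bench; origin mid underside. Its -x side faces the robot (near), +x is far. Three switch boxes stand on it in a row along y, 78 mm apart, in an order that changes, turned like the board within 2 degrees. Every control goes over at under 7 N and has a hard stop. A low steel box stands behind to the right, the drop saw far left.
- trip: Earth-leakage trip: white plastic box, 112 (x) x 66 (y) x 40 mm high, with a 90 x 38 mm grey panel whose face is 43 mm above the box's origin. Origin in the middle of its underside, on the board (12 mm above the bench); x points to the far side. On the panel: the square reset button (near, at x = -24 mm) and the small round test button (far, at x = +26 mm).
- test (a joint): Small round test button, 14 mm across, springy: m pressed, 0 = out, 0.006 = fully in. At about 0.0045 a lever inside throws the reset button out. The push rises to a peak of about 6 N at 0.0025, then falls to 2 N: press it right to its stop, a lighter force stop halts short. Springs back when let go.
- test_top (a point): Middle of the test button's top face, moves with it; 52 mm above the trip box's origin when out. Its z is up.
- reset (a joint): Square reset button, 20 x 20 mm: m it stands out, 0 = home and latched (as at the start; top 4 mm above the panel), 0.007 = sprung out. It snaps over at half way (0.0035); pushing it in takes about 3 N at first, then less, and it then stays in by itself.
- reset_top (a point): Middle of the square reset button's top face, moves with it; 47 mm above the trip box's origin when home, 54 mm when out.
- extractor_box: Extractor switch: white plastic box, 88 (x) x 66 (y) x 34 mm high, carrying one broad rocker 48 mm long (x) and 33 mm wide (y). Origin in the middle of its underside, on the board; x points to the far side.
- rocker (a joint): Rocker of the extractor switch, rad: 0 = off (near half raised, far half level), 0.35 = on (near half level, far half raised). It snaps over at half way; pressing down the near half, about 15 mm from the pivot in the middle of the box, takes about 4 N at first, then less, and about 5 mm; it then stays. The outer edge of the raised half stands 48 mm above the box's origin.
- rocker_near_end (a point): Point on the face of the rocker's near (-x) half, 18 mm from the pivot line, moves with it; 46 mm above the extractor box's origin when off, 40 mm when on.
- starter: Saw starter: grey painted box, 116 (x) x 64 (y) x 48 mm high, with two black round buttons. Origin in the middle of its underside, on the board; x points to the far side. Near, at x = -26 mm: the plain flat start button; far, at x = +26 mm: the mushroom-headed stop button.
- start (a joint): Flat start button, 24 mm across: m pressed, 0 = out (saw off, as at the start), 0.007 = in. It snaps over at half way and stays in; takes about 4 N at first, then less. A beam inside links it to the stop button, which rises as this goes in.
- start_top (a point): Middle of the start button's top face, moves with it; 59 mm above the starter's origin when out, 52 mm when in.
- stop (a joint): Mushroom stop button, 33 mm across: m it stands out, 0 = in (as at the start; top 61 mm above the starter's origin), 0.007 = out (top at 68 mm). Always equal to joint start.
- pencil: Bystander: carpenter's pencil, 14 x 166 x 9 mm, lying on the near edge of the board; origin in the middle of its underside, long axis y.
- screwdriver_1: Bystander: screwdriver, 33 x 210 x 30 mm, on the bench at the left of the board; origin in the middle of its underside, long axis y.
- tape_measure: Bystander: pocket tape, 35 x 91 x 64 mm high, on the bench left of the screwdriver; origin in the middle of its underside, long axis y.
- trunking_offcut: Bystander: white trunking offcut, 30 x 190 x 12 mm, on the bench behind the board; origin in the middle of its underside, long axis y.
- pliers: Bystander: combination pliers, 64 x 166 x 13 mm, on the bench at the right of the board; origin in the middle of its underside, long axis y.
- folding_rule: Bystander: closed folding rule, 17 x 125 x 18 mm, on the bench right of the pliers; origin in the middle of its underside, long axis y.

How it is judged (in metres and radians):
On the way, in this order (a step that is already met when the one before it is completed fails the run):
1. the test button is pressed by the fingers and the reset button jumps out (value of joint reset above 0.0055 m and value of joint test above 0.002 m and contact force between the fingers and trip above 0.3 N), for 0.02 s.
2. the test button is let go and the reset button is pushed home (value of joint each of reset, test below 0.0015 m), for 0.2 s.
3. the extractor rocker is on (value of joint rocker above 0.3 rad), for 0.2 s.
4. the saw's start button is in (value of joint start above 0.0055 m), for 0.2 s.
At the end, for the whole second after the job is handed in: The square reset button is home (within 1.5 mm) and the test button out (within 1.5 mm), the extractor rocker is on (over 0.3 rad of 0.35), the start button is in and the stop button out (over 5.5 of 7 mm), and every loose thing lies within 20 mm of where it was (all of step 2 and value of joint rocker above 0.3 rad and value of joint each of start, stop above 0.0055 m and distance of each of pencil, screwdriver_1, tape_measure, trunking_offcut, pliers, folding_rule from where it was at the start of the episode below 0.02 m); the robot touches nothing.
It fails at once if the saw is started while the extractor is off (value of joint start above 0.0045 m and value of joint rocker below 0.175 rad).
It fails at once if the extractor is switched on while the trip is out (value of joint rocker above 0.25 rad and value of joint reset above 0.0035 m).
It fails at once if a loose thing is lifted, carried or pushed more than 20 mm (distance of any of pencil, screwdriver_1, tape_measure, trunking_offcut, pliers, folding_rule from where it was at the start of the episode above 0.02 m).
It also fails if it takes over 45 s, if anything falls off the work surface, if the arm or the gripper's body presses on something with over 40 N, if the wrist force passes 120 N, or if a joint passes its speed limit or range.

## Working session

There is one attempt and no reset: what is moved stays moved. The work goes in short steps, Python scripts to look and compute and a tool call to move; the robot and the scene stay as the last step left them, time stands still between calls to the robot, and variables do not carry over. Pictures are saved under pics/ and viewed, at most 10 in all, crops included, and the job is handed in when it is done.

Besides the shell and the picture viewer there is one more tool, called after "Emit:" as name(argument=value, ...), one argument or row to a line, values as JSON. drive_tool: Moves the arm, as the interface text tells. Shifts and turns lie within -1 to 1; 1 stands for 1000 mm of shift or 30 degrees of turn. Its arguments: {"type":"object","properties":{"commands":{"type":"array"},"grip_force":{"type":"number"}},"required":["commands"]}

```bash
mkdir -p pics; cat > h.py <<'E'
import numpy as np, cv2
from plant import *
def w(cam,p):
    c=get_calibration(cam); return np.array(c["R"]).T@(np.array(p)-np.array(c["t"]))
E
python3 - <<'E'
from h import *
for c in ("top","side"):
    f=grab_frame(c); cv2.imwrite(f"pics/{c}0.png",f[:,:,::-1])
    for l in ("board","trip","test_top","reset_top","extractor_box","rocker_near_end","starter","start_top"):
        print(c,l,[(np.round(w(c,d["xyz"])).tolist(),round(d["confidence"],2)) for d in landmark_of(l,c)[:2]])
s=read_state();print(s["time_s"],s["tcp_pos"],s["ee_rot"],s["finger_gap"],tip_reach)
E
```

```text
top board []
top trip [([499.0, -62.0, 13.0], 0.65)]
top test_top [([526.0, -65.0, 64.0], 0.53)]
top reset_top [([476.0, -54.0, 63.0], 0.37)]
top extractor_box [([520.0, 15.0, 9.0], 0.72)]
top rocker_near_end [([510.0, 20.0, 56.0], 0.68), ([478.0, -54.0, 61.0], 0.62)]
top starter [([535.0, 92.0, 10.0], 0.65)]
top start_top [([513.0, 100.0, 70.0], 0.48)]
side board [([510.0, 18.0, 2.0], 0.96), ([450.0, 41.0, 10.0], 0.23)]
side trip [([505.0, -55.0, 13.0], 0.7), ([451.0, 43.0, 7.0], 0.34)]
side test_top []
side reset_top [([618.0, -11.0, 1.0], 0.17)]
side extractor_box [([520.0, 15.0, 11.0], 0.7)]
side rocker_near_end [([504.0, 22.0, 58.0], 0.45)]
side starter [([541.0, 90.0, 10.0], 0.61)]
side start_top [([591.0, 214.0, 1.0], 0.65), ([503.0, 21.0, 58.0], 0.51)]
0.9 [ 207.71098908 -482.11771744  250.25337961] [-1.79992283e+02  2.04090261e-03  2.33074471e+01] 85.61831834451405 19.0
```

View pics/top0.png

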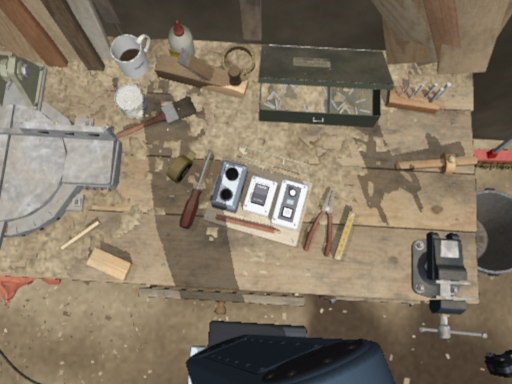

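View pics/side0.png

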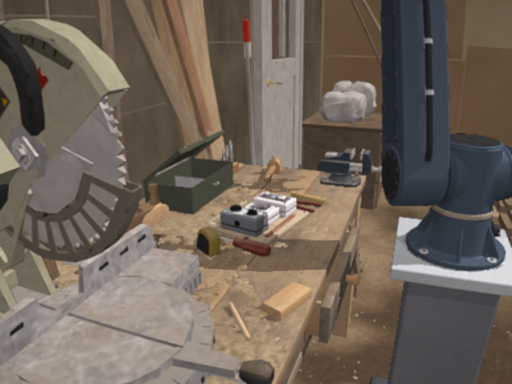

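The top view shows the row left to right as starter (228,187), extractor (261,195), trip (290,203), with the pencil along the near edge. The side view agrees. Next I'll enlarge the top view.

```bash
cat >> h.py <<'E'
def proj(cam,X):
    c=get_calibration(cam); p=np.array(c["R"])@np.array(X,float)+np.array(c["t"])
    return cv2.projectPoints(np.array([[p[0]/p[2],p[1]/p[2],1.]]),np.zeros(3),np.zeros(3),np.array(c["mtx"]),np.array([c["k1"],0,0,0.]))[0].ravel()
def ray(cam,uv,z):
    c=get_calibration(cam); n=cv2.undistortPoints(np.array([[uv]],float),np.array(c["mtx"]),np.array([c["k1"],0,0,0.])).ravel()
    R=np.array(c["R"]);d=R.T@[n[0],n[1],1];o=-R.T@np.array(c["t"]);return o+d*(z-o[2])/d[2]
E
python3 - <<'E'
from h import *
f=cv2.imread("pics/top0.png")
x0,y0=205,150
g=cv2.resize(f[y0:y0+100,x0:x0+110],None,fx=6,fy=6,interpolation=cv2.INTER_CUBIC)
for i in range(0,110,10):cv2.putText(g,str(x0+i),(i*6,10),0,.35,(0,255,255));cv2.line(g,(i*6,0),(i*6,4),(0,255,255))
for i in range(0,100,10):cv2.putText(g,str(y0+i),(0,i*6+4),0,.35,(0,255,255))
cv2.imwrite("pics/crop0.png",g)
# silhouettes
for l in ("board","trip","extractor_box","starter","test_top","reset_top","rocker","start_top","stop"):
    r=silhouettes(l,"top")
    for d in r[:2]:
        m=d["pixels"].astype(np.uint8); ys,xs=np.nonzero(m)
        rc=cv2.minAreaRect(np.c_[xs,ys].astype(np.float32)) if len(xs) else None
        print(l,round(d["confidence"],2),len(xs),xs.mean().round(2),ys.mean().round(2),np.round(rc[0],1),np.round(rc[1],1),round(rc[2],1))
E
```

```text
board 0.88 2218 260.22 209.04 [257.6 202. ] [96.8 67.6] 15.9
board 0.59 58 286.72 212.53 [287.  212.5] [8. 7.] 0.0
trip 0.61 1324 288.27 204.96 [288.6 204.9] [28.6 48.3] 16.7
extractor_box 0.72 942 259.47 196.28 [259.3 196.2] [27.3 36.1] 15.9
extractor_box 0.53 1252 288.44 204.8 [288.5 204.8] [27.7 46.7] 15.5
starter 0.98 1250 229.24 187.05 [229.6 186.7] [26.5 49.2] 15.9
reset_top 0.39 53 286.32 212.45 [286.5 212.5] [7. 7.] 90.0
reset_top 0.15 363 245.27 223.93 [246.4 224.4] [65.   6.3] 13.6
rocker 0.68 313 259.27 194.15 [259.3 194.1] [14.9 21.7] 20.0
start_top 0.51 74 225.43 194.51 [225.3 194.3] [9.2 8.5] 45.0
```

View pics/crop0.png

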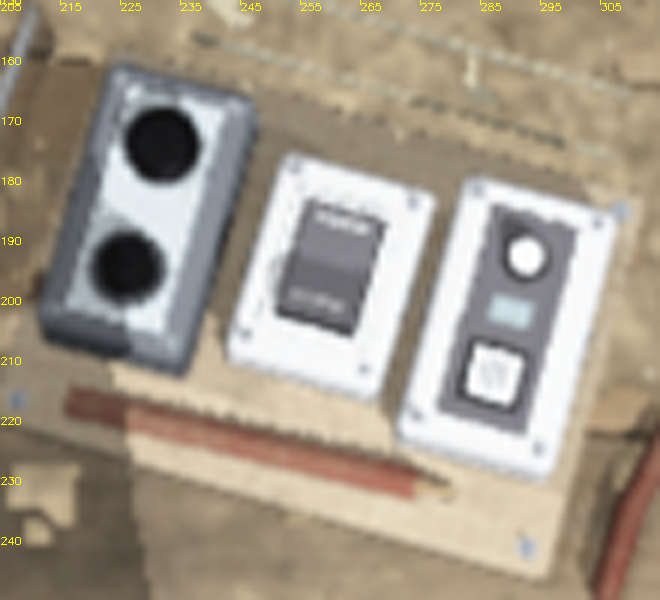

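The enlarged crop shows: test button (292.2,192.4), reset (286.5,212), rocker middle (259.9,194), start (225.7,194.2), mushroom stop (231.6,173.7), pencil along the near edge, well below the boxes.

```bash
python3 - <<'E'
from h import *
P={k:ray("top",uv,z) for k,uv,z in [("test",(292.2,192.4),64),("reset",(286.5,212),59),("rock",(259.7,194),54),("start",(225.7,194.2),71),("stop",(231.5,173.7),73)]}
for k in P:print(k,P[k].round(1))
for a,b in(("test","reset"),("stop","start")):
    d=P[a]-P[b];print(a,np.hypot(*d[:2]),np.degrees(np.arctan2(d[1],d[0])))
yaw=np.radians(-14);ex=np.array([np.cos(yaw),np.sin(yaw),0])
tr=(P["test"]-26*ex+P["reset"]+24*ex)/2; st=(P["stop"]+P["start"])/2
print("trip",tr,"st",st,"row yaw",np.degrees(np.arctan2(-(st-tr)[0],(st-tr)[1])),np.hypot(*(st-tr)[:2]),"mid",(st+tr)/2)
# side cross-check
print("side px predicted",{k:proj("side",P[k]).round(1).tolist() for k in P})
f=cv2.imread("pics/side0.png")
x0,y0=212,185
g=cv2.resize(f[y0:y0+60,x0:x0+95],None,fx=8,fy=8,interpolation=cv2.INTER_CUBIC)
for k in P:
    u=((proj("side",P[k])-[x0,y0]+.5)*8).astype(int);cv2.drawMarker(g,tuple(map(int,u)),(0,0,255),0,14,1)
cv2.imwrite("pics/crop1.png",g)
E
```

```text
test [526.1 -63.7  64. ]
reset [478.2 -52.4  59. ]
rock [519.5  14.7  54. ]
start [510.9  96.1  71. ]
stop [561.8  85.6  73. ]
test 49.24079948331371 -13.259812536438067
stop 51.950800391711724 -11.666400892068925
trip [501.20032917 -57.79486425  61.5       ] st [536.3751885   90.86344903  72.        ] row yaw -13.312236072416006 152.76310037023538 mid [518.78775884  16.53429239  66.75      ]
side px predicted {'test': [267.2, 192.1], 'reset': [281.6, 196.8], 'rock': [260.2, 204.8], 'start': [252.5, 209.9], 'stop': [236.1, 205.5]}
```

View pics/crop1.png

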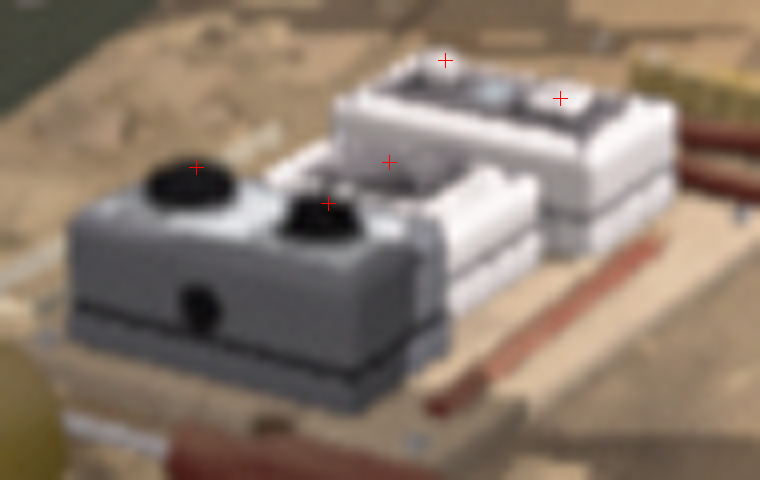

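Both views agree: the spacings (49 vs 50, 52 vs 52) and the heights check out, and the board yaw is about -13°. I'll close the fingers and move over.

Emit:
drive_tool(
  commands=[
    [[0.034,-0.019,0],[0,0,0.2],1],
    [[0.068,-0.038,0],[0,0,0.4],1],
    [[0.102,-0.057,0],[0,0,0.6],1],
    [[0.136,-0.077,0],[0,0,0.8],1],
    [[0.17,-0.096,0],[0,0,1],1],
    [[0.204,-0.115,0],[0,0,1],1],
    [[0.238,-0.134,0],[0,0,1],1],
    [[0.272,-0.153,0],[0,0,1],1],
  ],
  grip_force=40,
)

```text
time_s: 2.02
tcp_pos: [397.8, -232.3, 250.5]
ee_rot: [180.0, -0.0, -6.7]
force: [0.4, -1.0, -0.2]
finger_gap: 0.0
grip_force: 0.0
```

```bash
cat > go.py <<'E'
import sys
from h import *
from scipy.spatial.transform import Rotation as R
s=read_state();r=R.from_euler("xyz",s["ee_rot"],degrees=True)
print(round(s["time_s"],2),s["tcp_pos"].round(1),s["ee_rot"].round(2),"F",s["force"].round(1),"gap",round(s["finger_gap"],1))
t=np.array(list(map(float,sys.argv[1:4])));g=R.from_euler("xyz",[180,0,-13],degrees=True)
print("shift",(r.inv().apply(t-s["tcp_pos"])/1000).round(4),"turn",(np.degrees((r.inv()*g).as_rotvec())/30).round(3))
E
python3 go.py 526 -64 130
```

```text
2.02 [ 397.8 -232.3  250.5] [ 1.7999e+02 -3.0000e-02 -6.7000e+00] F [ 0.4 -1.  -0.2] gap 0.0
shift [ 0.1076 -0.1821  0.1206] turn [ 0.    -0.001  0.21 ]
```

Emit:
drive_tool(
  commands=[
    [[0.018,-0.03,0.01],[0,0,0.1],1],
    [[0.036,-0.061,0.02],[0,0,0.21],1],
    [[0.054,-0.091,0.04],[0,0,0.21],1],
    [[0.072,-0.122,0.065],[0,0,0.21],1],
    [[0.09,-0.152,0.09],[0,0,0.21],1],
    [[0.1076,-0.182,0.115],[0,0,0.21],1],
    [[0.1076,-0.182,0.1206],[0,0,0.21],1],
    [[0.1076,-0.182,0.1206],[0,0,0.21],1],
  ],
)

```text
time_s: 2.68
tcp_pos: [519.6, -91.1, 126.9]
ee_rot: [-178.7, 0.3, -10.6]
force: [0.6, -1.4, 0.6]
finger_gap: -0.1
grip_force: 0.0
```

```bash
python3 go.py 526 -64 84; python3 - <<'E'
from h import *
s=read_state();tip=s["tcp_pos"]-[0,0,19]
for c,(x0,y0,a,b) in {"top":(205,150,110,100),"side":(212,165,95,75)}.items():
    f=grab_frame(c)[:,:,::-1].copy();g=cv2.resize(f[y0:y0+b,x0:x0+a],None,fx=6,fy=6,interpolation=cv2.INTER_CUBIC)
    u=((proj(c,tip)-[x0,y0]+.5)*6).astype(int);cv2.drawMarker(g,tuple(map(int,u)),(0,0,255),0,14,1)
    cv2.imwrite(f"pics/{c}2.png",g)
E
```

```text
2.68 [519.6 -91.1 126.9] [-178.73    0.26  -10.58] F [ 0.6 -1.4  0.6] gap -0.1
shift [ 0.0015 -0.0269  0.0435] turn [-0.042  0.01   0.08 ]
```

View pics/side2.png

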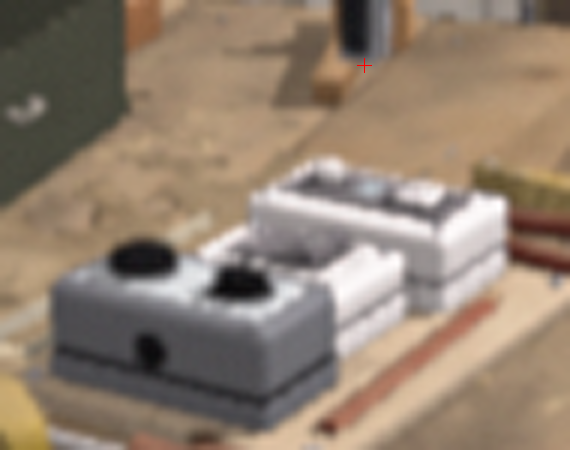

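The side view shows the closed fingertips at about (272,175), still right of and above the trip, close to the predicted tip mark.

```bash
python3 go.py 526 -64 90; python3 -c "
from plant import *;print(read_state()['qd'])"
```

```text
2.78 [519.6 -92.4 129.6] [-1.7877e+02  1.0000e-01 -1.0700e+01] F [-0.7 -0.1  1. ] gap -0.4
shift [ 0.0011 -0.0283  0.0402] turn [-0.041  0.004  0.076]
[-0.75444148 -1.55938013  0.57761393  0.49672016 -0.14912051  0.07744451]
```

Emit:
drive_tool(
  commands=[
    [[0.0005,-0.014,0.0],[-0.02,0,0.04],1],
    [[0.001,-0.028,0.0],[-0.041,0.004,0.076],1],
    [[0.001,-0.028,0.02],[-0.041,0.004,0.076],1],
    [[0.001,-0.028,0.035],[-0.041,0.004,0.076],1],
    [[0.001,-0.028,0.035],[-0.041,0.004,0.076],1],
    [[0.001,-0.028,0.035],[-0.041,0.004,0.076],1],
    [[0.001,-0.028,0.035],[-0.041,0.004,0.076],1],
  ],
)

```text
time_s: 3.37
tcp_pos: [521.5, -92.2, 96.6]
ee_rot: [-178.7, -0.1, -10.7]
force: [-0.2, 1.0, 0.0]
finger_gap: 0.1
grip_force: 0.0
```

```bash
python3 go.py 526 -64 84
```

```text
3.37 [521.5 -92.2  96.6] [-1.787e+02 -1.300e-01 -1.067e+01] F [-0.2  1.   0. ] gap 0.1
shift [-0.0009 -0.0282  0.0132] turn [-0.043 -0.003  0.078]
```

```bash
python3 -c "
from plant import *;s=read_state();print(s['joint_positions'].round(2),s['torque'].round(2),s['joint_torque'].round(1))"
```

```text
[-10.73  19.64 -16.09  54.14   1.3  179.94] [-0.04  0.01 -0.01] [ -0.  -56.4  29.2   0.    0.1   0. ]
```

Joint 6 is at its +180° limit, so I'll use the quarter-turned wrist (yaw 77°) instead. The closed fingers still fit every control that way round.

Emit:
drive_tool(
  commands=[
    [[0,-0.006,-0.005],[0,0,-0.2],1],
    [[0,-0.012,-0.01],[0,0,-0.4],1],
    [[0,-0.018,-0.01],[0,0,-0.6],1],
    [[0,-0.024,-0.01],[0,0,-0.8],1],
    [[0,-0.028,-0.01],[0,0,-1],1],
    [[0,-0.028,-0.01],[0,0,-1],1],
  ],
)

```text
time_s: 3.87
tcp_pos: [527.0, -64.1, 107.4]
ee_rot: [-178.9, -0.8, 19.6]
force: [-0.8, -0.2, -0.2]
finger_gap: 0.1
grip_force: 0.0
```

Emit:
drive_tool(
  commands=[
    [[0,0,0],[0,0,-0.2],1],
    [[0,0,0],[0,0,-0.4],1],
    [[0,0,0],[0,0,-0.6],1],
    [[0,0,0],[0,0,-0.8],1],
    [[0,0,0],[0,0,-1],1],
    [[0,0,0],[0,0,-1],1],
  ],
)

```text
time_s: 4.37
tcp_pos: [526.6, -64.9, 106.8]
ee_rot: [-179.5, -1.2, 49.4]
force: [-1.0, 0.4, 0.2]
finger_gap: -0.0
grip_force: 0.0
```

```bash
sed -i 's/180,0,-13\]/180,0,77]/' go.py; python3 go.py 526 -64 90
```

```text
4.37 [526.6 -64.9 106.8] [-179.46   -1.18   49.41] F [-1.   0.4  0.2] gap -0.0
shift [-0.0001 -0.0009  0.0169] turn [-0.008 -0.043 -0.919]
```

Emit:
drive_tool(
  commands=[
    [[0,0,0.005],[-0.002,-0.01,-0.2],1],
    [[0,0,0.008],[-0.004,-0.02,-0.4],1],
    [[0,0,0.012],[-0.006,-0.03,-0.6],1],
    [[0,-0.001,0.016],[-0.008,-0.043,-0.8],1],
    [[0,-0.001,0.017],[-0.008,-0.043,-0.919],1],
    [[0,-0.001,0.017],[-0.008,-0.043,-0.919],1],
    [[0,-0.001,0.017],[-0.008,-0.043,-0.919],1],
  ],
)

```text
time_s: 4.95
tcp_pos: [525.7, -63.6, 89.4]
ee_rot: [-179.9, -0.0, 76.6]
force: [0.8, -0.4, -0.0]
finger_gap: -0.1
grip_force: 0.0
```

```bash
python3 go.py 526 -64 77; python3 - <<'E'
from h import *
s=read_state();tip=s["tcp_pos"]-[0,0,19]
x0,y0=212,165
f=grab_frame("side")[:,:,::-1].copy();g=cv2.resize(f[y0:y0+75,x0:x0+95],None,fx=6,fy=6,interpolation=cv2.INTER_CUBIC)
u=((proj("side",tip)-[x0,y0]+.5)*6).astype(int);cv2.drawMarker(g,tuple(map(int,u)),(0,0,255),0,14,1)
cv2.imwrite("pics/side3.png",g)
E
```

```text
4.95 [525.7 -63.6  89.4] [-1.7995e+02 -1.0000e-02  7.6570e+01] F [ 0.8 -0.4 -0. ] gap -0.1
shift [-0.0003  0.0003  0.0124] turn [-0.002 -0.    -0.014]
```

View pics/side3.png

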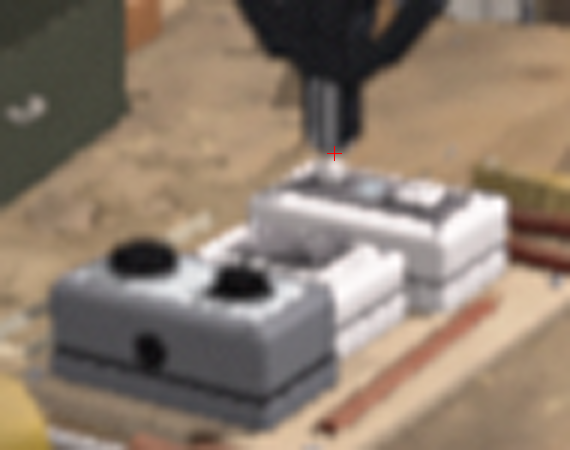

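The side view shows the closed tips right above the test button at about (267,189). Pressing it now.

Emit:
drive_tool(
  commands=[
    [[0,0,0.004],[0,0,0],1],
    [[0,0,0.007],[0,0,0],1],
    [[0,0,0.0095],[0,0,0],1],
    [[0,0,0.0115],[0,0,0],1],
    [[0,0,0.013],[0,0,0],1],
    [[0,0,0.014],[0,0,0],1],
    [[0,0,0.014],[0,0,0],1],
  ],
)

```text
time_s: 5.58
tcp_pos: [525.9, -63.6, 76.6]
ee_rot: [180.0, -0.0, 76.9]
force: [-4.7, -0.4, 21.6]
finger_gap: 0.0
grip_force: 10.6
```

Emit:
drive_tool(
  commands=[
    [[0,0,-0.008],[0,0,0],1],
    [[0,0,-0.018],[0,0,0],1],
    [[0,0,-0.024],[0,0,0],1],
    [[0,0,-0.024],[0,0,0],1],
  ],
)

```text
time_s: 5.92
tcp_pos: [526.2, -63.6, 100.2]
ee_rot: [180.0, -0.0, 76.9]
force: [0.6, -0.3, 0.4]
finger_gap: 0.0
grip_force: 0.0
```

```bash
python3 go.py 478.2 -52.4 100; python3 - <<'E'
from h import *
x0,y0=212,165
f=grab_frame("side")[:,:,::-1].copy();cv2.imwrite("pics/side4.png",cv2.resize(f[y0:y0+75,x0:x0+95],None,fx=6,fy=6,interpolation=cv2.INTER_CUBIC))
for l in("reset_top","test_top"):print(l,[(w("side",d["xyz"]).round(),d["confidence"]) for d in landmark_of(l,"side")[:2]])
E
```

```text
5.92 [526.2 -63.6 100.2] [ 1.7999e+02 -1.0000e-02  7.6920e+01] F [ 0.6 -0.3  0.4] gap 0.0
shift [ 0.     -0.0493  0.0002] turn [ 0.    -0.    -0.003]
reset_top [(array([479., -58.,  65.]), 0.57)]
test_top [(array([520.,  15.,  11.]), 0.23)]
```

View pics/side4.png

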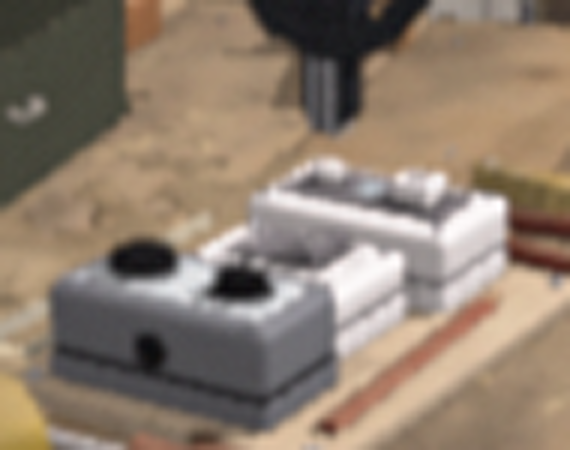

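The reset button at about (282,196) now stands clearly proud, and the network puts its top at z = 65. Next I'll move over it and push it home: contact at TCP 85, home at TCP 78.

Emit:
drive_tool(
  commands=[
    [[0,-0.025,0],[0,0,0],1],
    [[0,-0.0493,0],[0,0,0],1],
    [[0,-0.0493,0.008],[0,0,0],1],
    [[0,-0.0493,0.014],[0,0,0],1],
    [[0,-0.0493,0.018],[0,0,0],1],
    [[0,-0.0493,0.021],[0,0,0],1],
    [[0,-0.0493,0.0228],[0,0,0],1],
    [[0,-0.0493,0.0228],[0,0,0],1],
  ],
)

```text
time_s: 6.73
tcp_pos: [478.2, -52.5, 77.8]
ee_rot: [-180.0, -0.0, 76.9]
force: [-8.6, 1.9, 27.4]
finger_gap: -0.1
grip_force: 13.6
```

Emit:
drive_tool(
  commands=[
    [[0,0,-0.01],[0,0,0],1],
    [[0,0,-0.022],[0,0,0],1],
    [[0,0,-0.022],[0,0,0],1],
    [[0,0,-0.022],[0,0,0],1],
  ],
)

```text
time_s: 7.07
tcp_pos: [478.6, -52.5, 98.2]
ee_rot: [-180.0, -0.0, 76.9]
force: [0.4, -0.4, -0.3]
finger_gap: 0.3
grip_force: 0.0
```

```bash
python3 go.py 503.5 19 98; python3 - <<'E'
from h import *
x0,y0=212,165
f=grab_frame("side")[:,:,::-1].copy();cv2.imwrite("pics/side5.png",cv2.resize(f[y0:y0+75,x0:x0+95],None,fx=6,fy=6,interpolation=cv2.INTER_CUBIC))
E
```

```text
7.07 [478.6 -52.5  98.2] [-1.7999e+02 -1.0000e-02  7.6930e+01] F [ 0.4 -0.4 -0.3] gap 0.3
shift [0.0753 0.0081 0.0002] turn [-0.    -0.    -0.002]
```

View pics/side5.png

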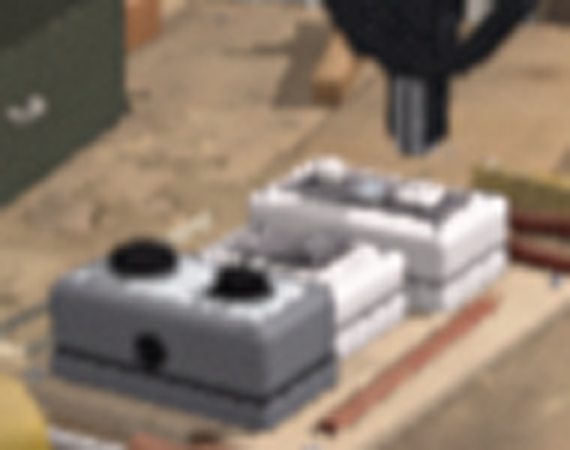

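The reset button at (282,196) is low again, so it is home. Next is the rocker's near half: TCP from 98 down to about 71.

Emit:
drive_tool(
  commands=[
    [[0.03,0.004,0],[0,0,0],1],
    [[0.06,0.008,0],[0,0,0],1],
    [[0.0753,0.008,0],[0,0,0],1],
    [[0.0753,0.008,0.008],[0,0,0],1],
    [[0.0753,0.008,0.015],[0,0,0],1],
    [[0.0753,0.008,0.02],[0,0,0],1],
    [[0.0753,0.008,0.023],[0,0,0],1],
    [[0.0753,0.008,0.025],[0,0,0],1],
  ],
)

```text
time_s: 7.78
tcp_pos: [501.6, 18.4, 72.3]
ee_rot: [-179.8, 0.0, 76.9]
force: [0.4, -0.3, -0.5]
finger_gap: -0.4
grip_force: 0.0
```

Emit:
drive_tool(
  commands=[
    [[0,0,0.001],[0,0,0],1],
    [[0,0,0.002],[0,0,0],1],
    [[0,0,0.002],[0,0,0],1],
  ],
)

```text
time_s: 8.03
tcp_pos: [502.4, 18.8, 71.3]
ee_rot: [-179.9, 0.0, 76.9]
force: [0.3, -0.6, 0.1]
finger_gap: 0.2
grip_force: 0.0
```

Emit:
drive_tool(
  commands=[
    [[0,0,0.001],[0,0,0],1],
    [[0,0,0.0015],[0,0,0],1],
    [[0,0,0.0015],[0,0,0],1],
  ],
)

```text
time_s: 8.28
tcp_pos: [502.6, 18.9, 70.9]
ee_rot: [-180.0, 0.0, 76.9]
force: [-3.1, -1.8, 13.0]
finger_gap: 0.2
grip_force: 6.2
```

The hard stop came at tip height 52, exactly the "on" level. Lifting and checking.

Emit:
drive_tool(
  commands=[
    [[0,0,-0.015],[0,0,0],1],
    [[0,0,-0.034],[0,0,0],1],
    [[0,0,-0.038],[0,0,0],1],
    [[0,0,-0.038],[0,0,0],1],
  ],
)

```text
time_s: 8.62
tcp_pos: [503.5, 19.2, 109.1]
ee_rot: [179.9, -0.0, 76.9]
force: [-0.2, 0.5, 0.1]
finger_gap: 0.2
grip_force: 0.0
```

```bash
python3 go.py 510.9 96.1 108; python3 - <<'E'
from h import *
x0,y0=212,165
f=grab_frame("side")[:,:,::-1].copy();cv2.imwrite("pics/side6.png",cv2.resize(f[y0:y0+75,x0:x0+95],None,fx=6,fy=6,interpolation=cv2.INTER_CUBIC))
E
```

```text
8.62 [503.5  19.2 109.1] [ 1.7991e+02 -5.0000e-02  7.6930e+01] F [-0.2  0.5  0.1] gap 0.2
shift [ 0.0766 -0.0101  0.0011] turn [ 0.003 -0.002 -0.002]
```

View pics/side6.png

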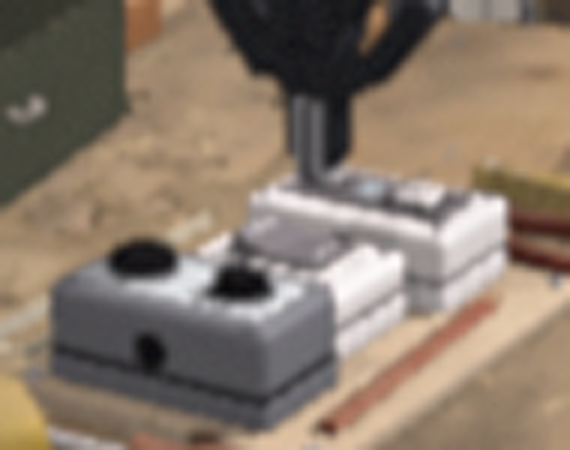

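The rocker at about (258,205) now has its far half raised, so the extractor is on. Now the start button: contact at TCP 90, in at TCP 83.

Emit:
drive_tool(
  commands=[
    [[0.03,-0.004,0],[0,0,0],1],
    [[0.06,-0.008,0],[0,0,0],1],
    [[0.0766,-0.01,0],[0,0,0],1],
    [[0.0766,-0.01,0],[0,0,0],1],
    [[0.0766,-0.01,0.008],[0,0,0],1],
    [[0.0766,-0.01,0.015],[0,0,0],1],
    [[0.0766,-0.01,0.02],[0,0,0],1],
    [[0.0766,-0.01,0.0235],[0,0,0],1],
  ],
)

```text
time_s: 9.33
tcp_pos: [509.2, 95.1, 82.9]
ee_rot: [-179.8, 0.0, 76.9]
force: [-0.8, -0.2, 10.4]
finger_gap: 0.1
grip_force: 6.2
```

Emit:
drive_tool(
  commands=[
    [[0,0,0.0015],[0,0,0],1],
    [[0,0,0.0025],[0,0,0],1],
    [[0,0,0.0032],[0,0,0],1],
    [[0,0,0.0035],[0,0,0],1],
    [[0,0,0.0035],[0,0,0],1],
  ],
)

```text
time_s: 9.75
tcp_pos: [509.3, 95.1, 82.8]
ee_rot: [-180.0, 0.0, 76.9]
force: [-10.7, -2.7, 31.9]
finger_gap: 0.3
grip_force: 15.7
```

Hard stop at 82.8, so the start button is in. Lifting clear.

Emit:
drive_tool(
  commands=[
    [[0,0,-0.012],[0,0,0],1],
    [[0,0,-0.035],[0,0,0],1],
    [[0,0,-0.07],[0,0,0],1],
    [[0,0,-0.1],[0,0,0],1],
    [[0,0,-0.12],[0,0,0],1],
    [[0,0,-0.12],[0,0,0],1],
    [[0,0,-0.12],[0,0,0],1],
  ],
)

```text
time_s: 10.33
tcp_pos: [510.6, 95.5, 201.3]
ee_rot: [180.0, -0.0, 76.9]
force: [-0.0, 0.0, 0.3]
finger_gap: -0.1
grip_force: 0.0
```

```bash
python3 go.py 510 96 200; python3 - <<'E'
from h import *
x0,y0=190,165
f=grab_frame("side")[:,:,::-1].copy();cv2.imwrite("pics/side7.png",cv2.resize(f[y0:y0+95,x0:x0+130],None,fx=6,fy=6,interpolation=cv2.INTER_CUBIC))
E
```

```text
10.33 [510.6  95.5 201.3] [ 1.7998e+02 -4.0000e-02  7.6880e+01] F [-0.   0.   0.3] gap -0.1
shift [ 0.0004 -0.0007  0.0013] turn [ 0.001 -0.001 -0.004]
```

View pics/side7.png

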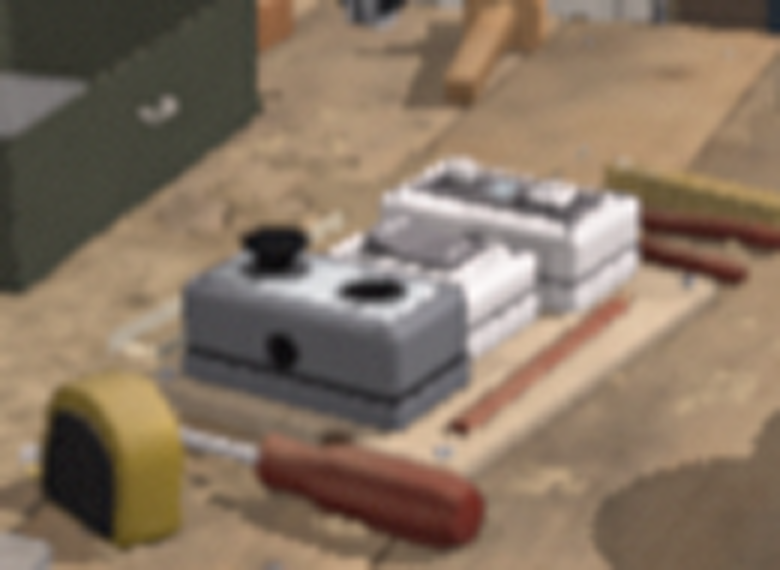

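The stop mushroom at (236,206) stands out and the start button at (252,213) is in. The rocker is on, the reset is home, the loose things are undisturbed and the arm is clear.

```bash
python3 -c "
from plant import *;print(close_job())"
```

```text
the job is handed in; nothing more can be done
None
```

I did the four steps in order: test pressed and reset out, reset pushed home, extractor on, start button in. The final picture shows every control as required, the arm clear, and the loose things in view undisturbed. I handed the job in at about 10.4 s on the robot's clock; no verdict came back.

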